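Strip the drilling jig after a clamp-jaw block is drilled

ROBOT

A 6-joint arm with a two-finger parallel gripper is mounted at the origin on the work surface. World frame = base frame: x ahead of the robot, y to its left, z up, the work surface at z = 0. Lengths are in m, angles in rad, forces in N, time in s.
With the tool pointing down it reaches from about 0.25 to 0.775 m from the base axis. Payload 4 kg.
Tool frame: the origin (TCP) lies midway between the tips of the shut fingers; the grasp point (between the pads) lies 19 mm behind it (robot.grasp_offset is the distance from the TCP to the grasp point, in m); z points along the fingers, y is the direction in which the jaws open and shut (so a half turn about z gives the same grasp; the last joint's range is limited). The gripper opens to 94 mm and grips with 3 to 60 N. Pads are 16 mm wide; open, the fingers measure 119 mm over their backs; the gripper's body (75 mm by 177 mm) begins 78 mm behind the grasp point.
Start: joints at [-1.407, 0.087, 1.371, -0, 1.684, -0.103], TCP at [0.145, -0.531, 0.206] pointing down, gripper open.
Joint ranges: [-3.1, 3.1], [-0.76, 2.03], [0.27, 2.55], [-1.08, 4.22], [0.17, 2.65], [-2.57, 2.57]. Speed limits (rad/s): [2.79, 2.79, 3.14, 3.14, 3.14, 3.14].

INTERFACE

Orientations are given as [roll, pitch, yaw] about the fixed x, y, z axes, in that order (R = Rz(yaw) Ry(pitch) Rx(roll)).
In Python, from bench import status, viewer, order, robot gives the robot as it stands. The module is installed in compiled form; this text tells all that it offers.
- The arm moves only by the tool move_arm, never from a script. Its argument "targets" is a list of rows, each a list of 3 entries, a list of its own where there are three numbers: the shift along the tool's x, y, z in mm, then the turn, a rotation vector about the tool's x, y, z in degrees, then the opening, from -1 (shut) to 1 (fully open). A call has 1 to 20 rows; each row is the pose to reach, as a shift and turn from the pose commanded when the call began, along the tool's axes at that moment; what a row does not reach only later rows make up. A row lasts 1/8 s, in which the tool goes at most 62.5 mm and 10.7 degrees, less where a joint would pass 70% of its speed; a pose out of reach is approached as far as the arm can. A call with a gripper value outside its range is refused whole. The fingers move at their own pace and stop on an object; the grip force is fixed at half the most. Time passes only in rows, so rows that repeat a pose let the fingers close. It gives the time, the measured TCP pose, the force and the opening at its end, in the units of the state.
- status.get_obs(): the state, without advancing time (a new reading comes with each control period).
- viewer.snapshot(name): name is "scene" or "top" or "wrist"; returns the picture (420x560x3 uint8, red, green, blue); there is no depth.
- viewer.camera_model(name): a dict with "K" (3x3 intrinsics, pixels), "xyz" and "attitude" of the camera in the world; the wrist camera has in their place "T_tool_cam" (4x4, takes a point from camera to tool coordinates, whose origin is the TCP and whose axes are the flange's). Camera axes: x right, y up, looking along -z (the intrinsics and any distortion apply to the point x, -y, -z); pixel columns grow to the right and rows downward; lengths in m; the calibration is good to about 2 mm. A picture is of the moment at which its call begins: read the wrist's pose just before it. camera_model takes no time and is no camera call.
- order.close_job(): hands the job in, once; it reports no verdict.
The state is a dict: "time": time; "joint_positions": joint angles; "qvel": joint speeds; "joint_torque": joint torques, N m; "tool_pos": TCP position; "ee_rot": TCP orientation; "wrist_force": force on the tool from outside, world axes, zero at the start; "wrist_torque": the same for the moment, N m; "width": finger opening in m.
Only numpy, scipy, OpenCV 4.12 (cv2) and the standard library are available. Lean on these libraries where they do the work, as an engineer would, in place of code of your own. Each camera call takes 0.05 s, during which the arm holds its last target. There are 200 camera calls.

TASK

The hole is drilled, so strip the jig from the top down, putting each part away before the next comes off: lift the steel guide bush out and stand it in the empty recess of the bush block, then raise the drill plate straight up off its two dowels, keeping it level, and lay it on the middle of its cork rest, lengthwise between the cheeks. Next lay the drilled block squarely on the pile of drilled blocks (the pile with a hole showing, not the plain one), and last lay the backing board squarely on the pile of backing boards. Set things down, do not drop them, and leave all four lying there, let go.

Things in the scene. Friction and masses are not known exactly. Their poses are not given: they have to be found in the camera images.
- bush_head (a point): Guide bush, loose, top of the stack: plain steel. Knurled round head 36 mm diameter, 18 mm tall, to grip; below it a shank 24 mm diameter, 10 mm long, standing in the drill plate's middle hole with 0.5 mm play all round. This point is the centre of the head: head underside 9 mm below, end of shank 19 mm below. About 0.11 kg. z points up.
- plate_mid (a point): Drill plate, loose: aluminium bar 124 mm long (its x) x 40 mm wide (its y) x 12 mm thick, lying flat across the block; middle hole for the bush, and 48 mm either side of it a hole on a steel dowel of the jig with 0.5 mm play all round. This point is its centre, half-way up. About 0.14 kg. It must rise 20 mm straight up and level to clear the dowels.
- jaw_mid (a point): Drilled block, loose, under the drill plate: light beech 150 mm long (its y) x 44 mm wide (its x) x 32 mm thick, with an 18 mm through hole 45 mm from its centre towards -y (under the bush). This point is its centre, half-way up. About 0.15 kg. It lies flat on the backing board; stop pins stand 1.5 mm from its -x side and -y end.
- backer_mid (a point): Backing board, loose, at the bottom of the stack on the jig base: brown fibreboard 190 mm long (its y) x 60 mm wide (its x) x 15 mm thick; it sticks out beyond the block at the +y end (40 mm) and the +x side (16 mm). This point is its centre, 7.5 mm above its underside. About 0.13 kg.
- jig: Drilling jig, fixed: dark plywood base 150 (x) x 220 (y, -98 to 122) x 18 mm thick; origin at its underside. Two upright 10 mm steel dowels at x -48 and +48, y -45 mm, tops 85 mm up. 8 mm stop pins, 45 mm tall, at (-27.5, -62), (-27.5, 55), (10, -80.5) mm. Undersides of the stack: board 18 mm up (centre x 8, y 20), block 33 mm up (0, 0), plate 65 mm up (0, -45).
- bush_recess (a point): Empty round recess of the bush block: dark wood, 64 (x) x 140 (y) x 26 mm tall, fixed, with two recesses 52 mm diameter, 8 mm deep, 68 mm apart along y; the -y one holds a like bush that stays (top 46 mm above the bench). This point is the centre of the empty recess's floor, 18 mm above the bench. The bush stands in it on its shank, head clear of the block's top.
- rest_top (a point): Drill-plate rest, fixed: plywood base with a cork pad, 84 mm (x) x 160 mm (y), between two upright plywood cheeks (8 mm thick, rising 10 mm above the cork) at its two y ends. The plate lies flat on the cork, its long axis along this point's y, between the cheeks. This point is the centre of the cork's upper face, 16 mm above the bench.
- drilled_pile_top (a point): Pile of drilled blocks, fixed: two beech blocks, each 44 mm (x) x 150 mm (y) x 32 mm, one on the other on a thin plywood board 70 x 172 mm; the upper one shows an 18 mm hole. This point is the centre of the pile's top face, 73 mm above the bench; the pile's long axis is y.
- plain_pile_top (a point): Pile of undrilled blocks, fixed: just like the pile of drilled ones, but with no hole in the upper block. Nothing goes here. This point is the centre of its top face, 73 mm above the bench; long axis y.
- backer_pile_top (a point): Pile of backing boards, fixed: two brown fibreboards, each 60 mm (x) x 190 mm (y) x 15 mm, one on the other, with old drill marks on the upper one. This point is the centre of the pile's top face, 30 mm above the bench; the pile's long axis is y.
Things that resemble listed ones, but are neither listed nor needed, are in the scene too. What is shaped like the part that bears backer_pile_top but blue is not meant. What is shaped like the part that bears bush_recess but turquoise is not meant.

How it is judged:
On the way, in this order (a step that is already met when the one before it is completed fails the run):
1. guide bush stands in the empty recess (x of bush_head in the frame of bush_recess between -0.02 and 0.02 m and y of bush_head in the frame of bush_recess between -0.02 and 0.02 m and z of bush_head in the frame of bush_recess between 0.015 and 0.023 m and angle between bush_head's own z axis and vertical below 0.1 rad and linear speed of bush below 0.03 m/s), for 0.2 s.
2. drill plate lies on its cork rest (x of plate_mid in the frame of rest_top between -0.02 and 0.02 m and y of plate_mid in the frame of rest_top between -0.02 and 0.02 m and z of plate_mid in the frame of rest_top between 0.002 and 0.01 m and angle between plate_mid's own z axis and vertical below 0.1 rad and linear speed of drill_plate below 0.03 m/s and angle between the x axis of plate_mid and the y axis of rest_top, either way round below 0.2 rad), for 0.2 s.
3. drilled block lies on the drilled pile (x of jaw_mid in the frame of drilled_pile_top between -0.012 and 0.012 m and y of jaw_mid in the frame of drilled_pile_top between -0.015 and 0.015 m and z of jaw_mid in the frame of drilled_pile_top between 0.011 and 0.021 m and angle between jaw_mid's own z axis and vertical below 0.1 rad and linear speed of jaw below 0.03 m/s and angle between the y axis of jaw_mid and the y axis of drilled_pile_top, either way round below 0.2 rad), for 0.2 s.
4. backing board lies on its pile (x of backer_mid in the frame of backer_pile_top between -0.012 and 0.012 m and y of backer_mid in the frame of backer_pile_top between -0.015 and 0.015 m and z of backer_mid in the frame of backer_pile_top between 0.0035 and 0.0115 m and angle between backer_mid's own z axis and vertical below 0.1 rad and linear speed of backer below 0.03 m/s and angle between the y axis of backer_mid and the y axis of backer_pile_top, either way round below 0.2 rad), for 0.2 s.
At the end, for the whole second after the job is handed in: All at rest, let go, level within 0.1 rad: bush standing in the empty recess (within 20 mm); plate flat on the cork, within 20 mm of its middle; block on the drilled pile and board on the board pile, centred within 12 mm across, 15 mm along; plate, block and board aligned within 0.2 rad (all of step 1 and all of step 2 and all of step 3 and all of step 4); the robot touches nothing.
It fails at once if the drill plate was tilted by more than 0.2 rad (angle between plate_mid's own z axis and vertical above 0.2 rad).
It fails at once if the guide bush was dropped or thrown (moving faster than 0.6 m/s while the fingers do not hold it: a fall of about 18 mm) (contact force between the fingers and bush below 0.05 N and linear speed of bush above 0.6 m/s).
It fails at once if the drill plate was dropped or thrown (moving faster than 0.6 m/s while the fingers do not hold it: a fall of about 18 mm) (contact force between the fingers and drill_plate below 0.05 N and linear speed of drill_plate above 0.6 m/s).
It fails at once if the drilled block was dropped or thrown (moving faster than 0.6 m/s while the fingers do not hold it: a fall of about 18 mm) (contact force between the fingers and jaw below 0.05 N and linear speed of jaw above 0.6 m/s).
It fails at once if the backing board was dropped or thrown (moving faster than 0.6 m/s while the fingers do not hold it: a fall of about 18 mm) (contact force between the fingers and backer below 0.05 N and linear speed of backer above 0.6 m/s).
It also fails if it takes over 112 s, if anything falls off the work surface, if the arm or the gripper's body presses on something with over 40 N, if the wrist force passes 120 N, or if a joint passes its speed limit or range.

## Working session

There is one attempt and no reset: what is moved stays moved. The work goes in short steps, Python scripts to look and compute and a tool call to move; the robot and the scene stay as the last step left them, time stands still between calls to the robot, and variables do not carry over. Pictures are saved under pics/ and viewed, about 12 in all and at most 16, crops included, and the job is handed in when it is done.

Besides the shell and the picture viewer there is one more tool, called after "Call:" by a JSON object that holds its "op" and its "data", one argument or row to a line. move_arm: Moves the arm, as the interface text tells. Its arguments: {"type":"object","properties":{"targets":{"type":"array"}},"required":["targets"]}

```bash
mkdir -p pics; cat > h.py <<'E'
import numpy as np, cv2
from bench import status, viewer, order, robot
from scipy.spatial.transform import Rotation as R
def snap(name,fn=None):
    im=viewer.snapshot(name)
    if fn: cv2.imwrite('pics/'+fn,im[:,:,::-1])
    return im
def cam(name):
    m=viewer.camera_model(name); return m
E
python3 - <<'E'
from h import *
for n in ('top','scene'):
    snap(n,n+'0.png'); print(n,cam(n))
print(cam('wrist')); print(status.get_obs()); print(robot.grasp_offset)
E
```

```text
top {'K': array([[383.97876549,   0.        , 280.10088805],
       [  0.        , 383.97876549, 215.6072859 ],
       [  0.        ,   0.        ,   1.        ]]), 'xyz': array([0.25396224, 0.00435147, 0.93394351]), 'attitude': array([ 0.19523714, -0.01068294, -1.54276727])}
scene {'K': array([[384.71826633,   0.        , 277.98168319],
       [  0.        , 384.71826633, 213.821876  ],
       [  0.        ,   0.        ,   1.        ]]), 'xyz': array([ 0.79678121, -0.14623584,  0.80661291]), 'attitude': array([ 0.50299323, -0.01029251,  1.2637364 ])}
{'K': array([[333.57313875,   0.        , 279.36137954],
       [  0.        , 333.57313875, 208.69628756],
       [  0.        ,   0.        ,   1.        ]]), 'T_tool_cam': array([[-2.24973966e-04,  9.57603476e-01,  2.88089451e-01,
         8.40274245e-02],
       [ 9.99999972e-01,  2.37697693e-04, -9.18526263e-06,
        -1.05599747e-03],
       [-7.72740372e-05,  2.88089441e-01, -9.57603503e-01,
        -1.80060115e-01],
       [ 0.00000000e+00,  0.00000000e+00,  0.00000000e+00,
         1.00000000e+00]])}
{'time': 0.1, 'joint_positions': array([-1.40712087e+00,  8.78934456e-02,  1.37204577e+00,  7.11609489e-06,
        1.68361794e+00, -1.03106285e-01]), 'qvel': array([ 0.00037903, -0.00079613, -0.00482074, -0.00130675, -0.00030157,
        0.00063128]), 'joint_torque': array([ 2.10994134e-03, -3.41252124e+01, -3.03301048e+01,  7.19696190e-02,
        3.03722033e-02, -9.21030369e-05]), 'tool_pos': array([ 0.14491159, -0.53006868,  0.20444357]), 'ee_rot': array([-3.13963931e+00, -2.09229088e-04,  2.66782328e-01]), 'wrist_force': array([-0.03509478, -0.32942281,  0.46416906]), 'wrist_torque': array([-0.01001622,  0.01836507,  0.04266862]), 'width': 0.09420566999090046}
0.0188
```

View pics/top0.png

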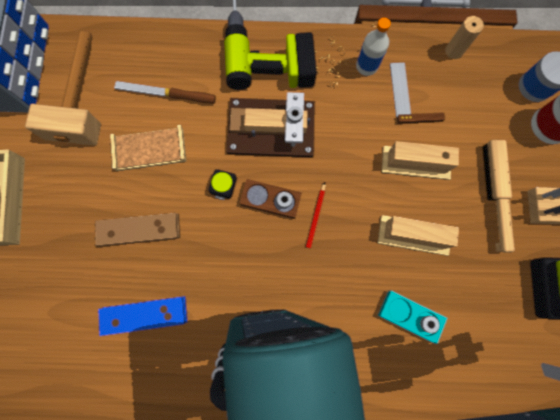

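View pics/scene0.png

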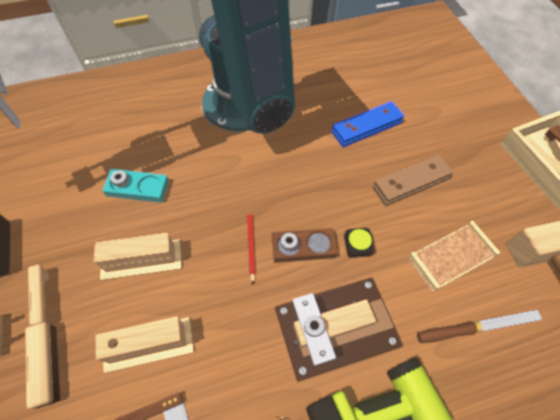

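Top view: the jig with its stack is at (270,127), with the bush at (295,113). 

| Thing | Candidates | Choice |
|---|---|---|
| Bush block | dark (270,197), turquoise (413,317) | dark |
| Board pile | brown (137,230), blue (143,315) | brown |
| Block pile | (420,157) with hole at (446,155), (418,233) with no hole | the one at (420,157) |
| Cork rest | (148,148) | only one |

I'll confirm these in one enlarged mosaic.

```bash
python3 - <<'E'
import cv2,numpy as np
im=cv2.imread('pics/top0.png')
c=[(222,87),(225,167),(98,108),(92,195),(372,122),(372,202)]
# each crop 100x75 -> x2.66
t=[]
for x,y in c:
    t.append(cv2.resize(im[y:y+75,x:x+100],(400,300),interpolation=cv2.INTER_CUBIC)[:, :])
t=[cv2.resize(a,(266,200),interpolation=cv2.INTER_AREA) if 0 else a for a in t]
cv2.imwrite('pics/mA.png',np.vstack([np.hstack(t[:2]),np.hstack(t[2:4])]))
cv2.imwrite('pics/mB.png',np.hstack(t[4:6]))
E
```

```text
(no output)
```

View pics/mA.png

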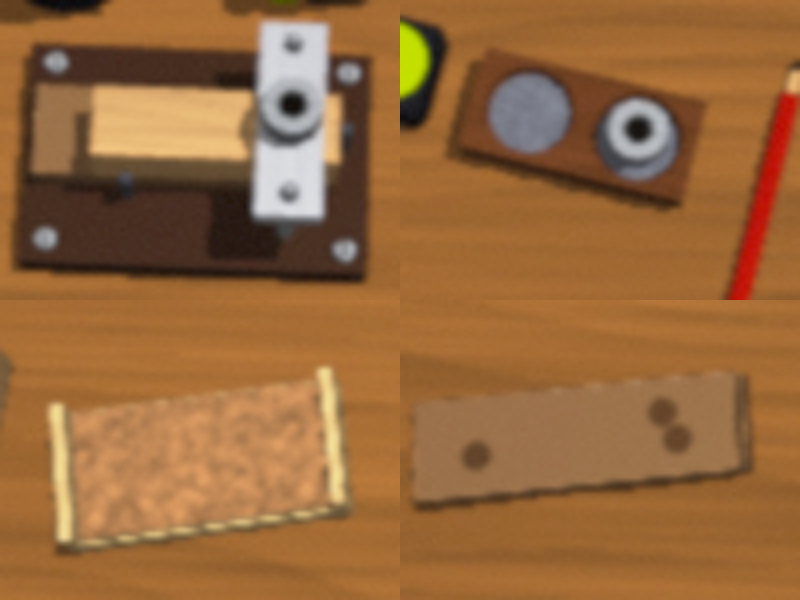

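View pics/mB.png

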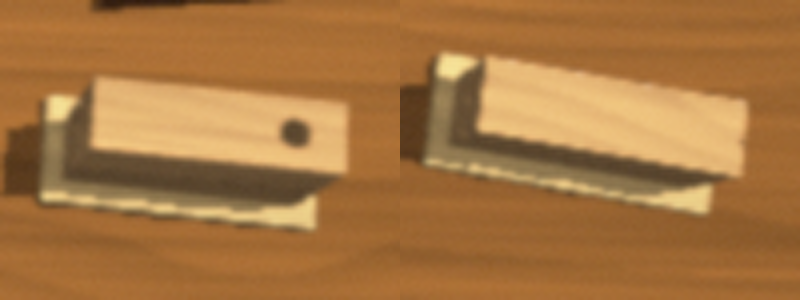

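Confirmed: the dark block's left recess, at crop (530,112), is empty. The upper-right pile shows the hole at crop (295,132) of the left tile and the lower pile is plain. The brown board pile has drill marks. Next I cast rays from the clicked corners.

```bash
cat >> h.py <<'E'
def campose(name):
    m=cam(name)
    if name=='wrist':
        o=status.get_obs(); T=np.eye(4); T[:3,:3]=R.from_euler('xyz',o['ee_rot']).as_matrix(); T[:3,3]=o['tool_pos']
        T=T@m['T_tool_cam']; return m['K'],T[:3,:3],T[:3,3]
    return m['K'],R.from_euler('xyz',m['attitude']).as_matrix(),np.array(m['xyz'])
def cast(pose,px,z):
    K,Rm,c=pose; px=np.atleast_2d(px).astype(float)
    d=np.c_[(px[:,0]-K[0,2])/K[0,0],-(px[:,1]-K[1,2])/K[1,1],-np.ones(len(px))]@Rm.T
    return c+d*((z-c[2])/d[:,2])[:,None]
def rect(P):
    """corners in order; centre, long-axis angle (deg), sizes"""
    c=P[:,:2].mean(0); r=cv2.minAreaRect((P[:,:2]*1e3).astype(np.float32))
    e=P[1]-P[0]+P[2]-P[3]; f=P[2]-P[1]+P[3]-P[0]
    a,b=np.linalg.norm(e)/2,np.linalg.norm(f)/2
    l=e if a>b else f; ang=np.degrees(np.arctan2(l[1],l[0])); 
    return np.round(c,4),'long ang %.1f'%(ang%180),'%.0fx%.0f'%(a*1e3,b*1e3)
def tomm(target,yaw=None):
    """shift in tool axes mm from measured pose to world TCP target"""
    o=status.get_obs(); Rm=R.from_euler('xyz',o['ee_rot'])
    return np.round(Rm.inv().apply(np.array(target)-o['tool_pos'])*1e3,1)
E
python3 - <<'E'
from h import *
p=campose('top')
def C(o,pts): return (np.array(pts,float)+.5)/4-.5+np.array(o)
J=(222,87)
print('bush',cast(p,C(J,[(293,104)]),.095).round(4))
print('dowels',cast(p,C(J,[(293,44),(289,191)]),.085).round(4))
b=cast(p,C(J,[(90,85),(342,95),(340,163),(90,155)]),.065); print('block',rect(b))
print('boardL',cast(p,C(J,[(34,86),(30,173)]),.033).round(4))
print('jigscrews',cast(p,C(J,[(56,62),(348,72),(345,250),(45,238)]),.018).round(4))
print('recess',cast(p,C((225,167),[(130,112)]),.018).round(4), rect(cast(p,C((225,167),[(87,48),(305,100),(280,205),(65,145)]),.026)))
print('cork',rect(cast(p,C((98,108),[(70,112),(320,80),(334,205),(78,240)]),.016)))
print('bpile',rect(cast(p,C((92,195),[(13,105),(338,75),(343,172),(13,202)]),.03)))
print('dpile',rect(cast(p,C((372,122),[(95,78),(348,103),(346,174),(90,148)]),.073)))
E
```

```text
bush [[ 0.668  -0.0278  0.095 ]]
dowels [[ 0.7117 -0.0274  0.085 ]
 [ 0.6178 -0.0269  0.085 ]]
block (array([0.668 , 0.0178]), 'long ang 89.7', '153x45')
boardL [[0.7054 0.1338 0.033 ]
 [0.6468 0.1332 0.033 ]]
jigscrews [[ 0.7301  0.1227  0.018 ]
 [ 0.7294 -0.0658  0.018 ]
 [ 0.6081 -0.0655  0.018 ]
 [ 0.61    0.1235  0.018 ]]
recess [[0.4861 0.0575 0.018 ]] (array([0.4775, 0.024 ]), 'long ang 76.9', '136x65')
cork (array([0.6008, 0.3372]), 'long ang 99.9', '159x85')
bpile (array([0.3898, 0.3408]), 'long ang 97.1', '193x59')
dpile (array([ 0.5862, -0.3431]), 'long ang 85.8', '151x44')
```

```bash
cat >> h.py <<'E'
def go(x,y,z,yaw):
    """print shift mm / rotvec deg in tool axes for world TCP target, tool down, yaw deg"""
    o=status.get_obs(); Rm=R.from_euler('xyz',o['ee_rot']); G=R.from_euler('xyz',[180,0,yaw],degrees=True)
    print('t',o['time'],'pos',o['tool_pos'].round(4),'rot',np.degrees(o['ee_rot']).round(2),'w',round(o['width'],4))
    print(' shift',np.round(Rm.inv().apply(np.array([x,y,z])-o['tool_pos'])*1e3,1),'turn',(Rm.inv()*G).as_rotvec(degrees=True).round(2))
E
python3 -c "
from h import *
go(.666,-.027,.23,0)"
```

```text
t 0.1 pos [ 0.1449 -0.5301  0.2044] rot [-1.7989e+02 -1.0000e-02  1.5290e+01] w 0.0942
 shift [ 635.3 -347.9  -24.7] turn [-0.11  0.   15.29]
```

Call:
{"op": "move_arm", "data": {
  "targets": [
    [[0, 0, -25], [0, 0, 0], 1],
    [[635, -348, -25], [0, 0, 15.3], 1],
    [[635, -348, -25], [0, 0, 15.3], 1],
    [[635, -348, -25], [0, 0, 15.3], 1],
    [[635, -348, -25], [0, 0, 15.3], 1],
    [[635, -348, -25], [0, 0, 15.3], 1],
    [[635, -348, -25], [0, 0, 15.3], 1],
    [[635, -348, -25], [0, 0, 15.3], 1],
    [[635, -348, -25], [0, 0, 15.3], 1],
    [[635, -348, -25], [0, 0, 15.3], 1],
    [[635, -348, -25], [0, 0, 15.3], 1],
    [[635, -348, -25], [0, 0, 15.3], 1],
    [[635, -348, -25], [0, 0, 15.3], 1],
    [[635, -348, -25], [0, 0, 15.3], 1],
    [[635, -348, -25], [0, 0, 15.3], 1],
    [[635, -348, -25], [0, 0, 15.3], 1],
    [[635, -348, -25], [0, 0, 15.3], 1]
  ]
}}

```text
time: 2.22
tool_pos: [0.6652, -0.0286, 0.2311]
ee_rot: [3.141, -0.001, -0.002]
wrist_force: [0.2, 0.6, 0.7]
width: 0.094
```

```bash
python3 - <<'E'
from h import *
o=status.get_obs(); print(o['time'],o['tool_pos'],np.degrees(o['ee_rot']))
p=campose('wrist'); np.savez('p1.npz',K=p[0],R=p[1],c=p[2]); im=snap('wrist','w1.png')
E
```

```text
2.225 [ 0.66521277 -0.02861561  0.23111688] [ 1.79981148e+02 -3.69619763e-02 -1.09393870e-01]
```

View pics/w1.png

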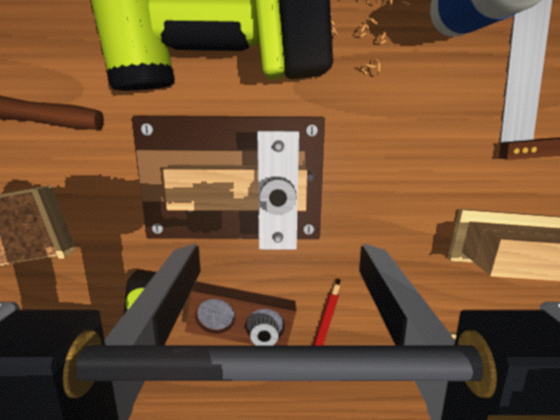

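The wrist view shows the bush top at (277,197), the dowels at (278,146) and (278,238), and the recess floor at (215,316).

```bash
python3 - <<'E'
from h import *
p=campose('wrist')
print('bush',cast(p,[(277.5,197)],.095).round(4),'dow',cast(p,[(278,146),(278,238)],.085).round(4).tolist())
print('recess',cast(p,[(215.5,316)],.018).round(4))
print('block corners',cast(p,[(163,169),(163,212)],.065).round(4).tolist(),'board',cast(p,[(138,150)],.033).round(4))
print('platecorners',rect(cast(p,[(258,132),(299,131),(297,249),(258,249)],.077)))
go(.667,-.0278,.080,0)
E
```

```text
bush [[ 0.6661 -0.0257  0.095 ]] dow [[0.7144, -0.0264, 0.085], [0.619, -0.0261, 0.085]]
recess [[0.4786 0.0597 0.018 ]]
block corners [[0.6887, 0.0941, 0.065], [0.6416, 0.0989, 0.065]] board [[0.7047 0.1313 0.033 ]]
platecorners (array([ 0.6653, -0.0261]), 'long ang 179.4', '41x125')
t 2.275 pos [ 0.6653 -0.0285  0.2311] rot [ 1.7998e+02 -4.0000e-02 -1.0000e-01] w 0.0938
 shift [  1.5  -0.7 151.1] turn [ 0.02 -0.04 -0.1 ]
```

Call:
{"op": "move_arm", "data": {
  "targets": [
    [[1, -2, 50], [0, 0, 0], 1],
    [[1, -2, 100], [0, 0, 0], 1],
    [[1, -2, 130], [0, 0, 0], 1],
    [[1, -2, 145], [0, 0, 0], 1],
    [[1, -2, 151], [0, 0, 0], 1],
    [[1, -2, 151], [0, 0, 0], 1],
    [[1, -2, 151], [0, 0, 0], -1],
    [[1, -2, 151], [0, 0, 0], -1],
    [[1, -2, 151], [0, 0, 0], -1],
    [[1, -2, 151], [0, 0, 0], -1],
    [[1, -2, 151], [0, 0, 0], -1],
    [[1, -2, 151], [0, 0, 0], -1]
  ]
}}

```text
time: 3.78
tool_pos: [0.6668, -0.0255, 0.0794]
ee_rot: [3.142, 0.0, -0.0]
wrist_force: [0.2, -0.3, 0.0]
width: 0.0376
```

Call:
{"op": "move_arm", "data": {
  "targets": [
    [[0, 0, 0], [0, 0, 0], -1],
    [[0, 0, 0], [0, 0, 0], -1],
    [[0, 0, -8], [0, 0, 0], -1],
    [[0, 0, -18], [0, 0, 0], -1],
    [[0, 0, -50], [0, 0, 0], -1],
    [[0, 0, -80], [0, 0, 0], -1],
    [[-30, 0, -80], [0, 0, -10], -1],
    [[-80, -85, -80], [0, 0, -20], -1],
    [[-130, -85, -80], [0, 0, -30], -1],
    [[-160, -85, -80], [0, 0, -40], -1],
    [[-185, -85, -80], [0, 0, -50], -1],
    [[-185, -85, -80], [0, 0, -60], -1],
    [[-185, -85, -80], [0, 0, -70], -1],
    [[-185, -85, -80], [0, 0, -77], -1],
    [[-185, -85, -80], [0, 0, -77], -1],
    [[-185, -85, -80], [0, 0, -77], -1]
  ]
}}

```text
time: 5.78
tool_pos: [0.4819, 0.0598, 0.16]
ee_rot: [3.141, -0.0, 1.342]
wrist_force: [-1.3, 0.7, -0.5]
width: 0.0342
```

```bash
python3 - <<'E'
from h import *
o=status.get_obs(); print(o['time'],o['tool_pos'],np.degrees(o['ee_rot']),o['width'])
im=snap('wrist','w2.png')
E
```

```text
5.775 [0.48189748 0.05982644 0.15997831] [ 1.79962684e+02 -2.52826392e-02  7.69019315e+01] 0.03416864071123179
```

View pics/w2.png

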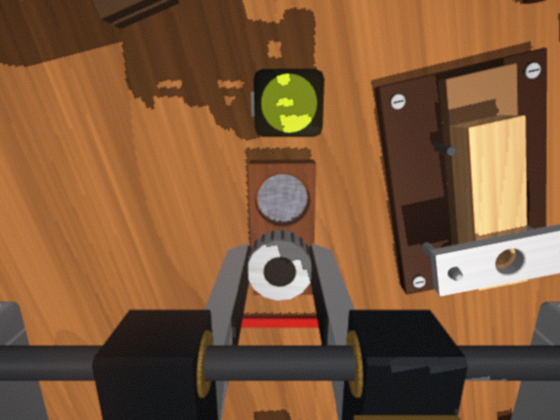

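The bush is held at (279,271). The empty recess is clear of it at (282,199).

```bash
python3 - <<'E'
from h import *
p=campose('wrist'); r=cast(p,[(282,199)],.018)[0]; print(r.round(4)); 
print('bush top', cast(p,[(279.5,271)],.16+.0156)[0].round(4))
go(r[0],r[1],.0315,77)
E
```

```text
[0.4834 0.0578 0.018 ]
bush top [0.4812 0.0601 0.1756]
t 5.825 pos [0.4819 0.0597 0.1598] rot [ 1.7997e+02 -2.0000e-02  7.6910e+01] w 0.0341
 shift [ -1.6   1.8 128.3] turn [ 0.03 -0.02 -0.09]
```

Call:
{"op": "move_arm", "data": {
  "targets": [
    [[-1, 2, 50], [0, 0, 0], -1],
    [[-1, 2, 95], [0, 0, 0], -1],
    [[-1, 2, 118], [0, 0, 0], -1],
    [[-1, 2, 125], [0, 0, 0], -1],
    [[-1, 2, 128], [0, 0, 0], -1],
    [[-1, 2, 128], [0, 0, 0], -1],
    [[-1, 2, 129], [0, 0, 0], -1],
    [[-1, 2, 129], [0, 0, 0], -1]
  ]
}}

```text
time: 6.82
tool_pos: [0.484, 0.0582, 0.0311]
ee_rot: [3.14, -0.0, 1.344]
wrist_force: [0.3, -0.4, -0.7]
width: 0.0343
```

Call:
{"op": "move_arm", "data": {
  "targets": [
    [[0, 0, 1], [0, 0, 0], -1],
    [[0, 0, 1.5], [0, 0, 0], -1],
    [[0, 0, 1.5], [0, 0, 0], 0.4],
    [[0, 0, 1.5], [0, 0, 0], 0.4],
    [[0, 0, 1.5], [0, 0, 0], 0.4],
    [[0, 0, 1.5], [0, 0, 0], 0.4],
    [[0, 0, -20], [0, 0, 0], 0.4],
    [[0, 0, -80], [0, 0, 0], 0.4],
    [[0, 0, -130], [0, 0, 0], 1],
    [[0, 0, -160], [0, 0, 0], 1]
  ]
}}

```text
time: 8.07
tool_pos: [0.4845, 0.0582, 0.1937]
ee_rot: [3.137, -0.001, 1.344]
wrist_force: [-0.3, 0.1, -0.6]
width: 0.0822
```

```bash
python3 - <<'E'
from h import *
a=snap('wrist')
go(.666,-.0262,.16,0)
cv2.imwrite('pics/w3.png',a[120:330,140:420,::-1])
E
```

```text
t 8.125 pos [0.4863 0.0582 0.1975] rot [ 1.7939e+02 -1.4000e-01  7.6990e+01] w 0.0864
 shift [-41.9 193.7  39.4] turn [ 0.42 -0.53 76.99]
```

View pics/w3.png

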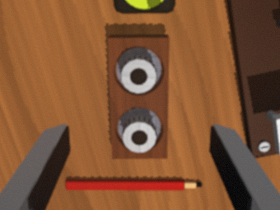

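The bush stands in the recess at crop (138,72). Next is the plate.

Call:
{"op": "move_arm", "data": {
  "targets": [
    [[0, 40, 0], [0, 0, 10], 1],
    [[-10, 90, 0], [0, 0, 20], 1],
    [[-20, 140, 0], [0, 0, 30], 1],
    [[-30, 170, 0], [0, 0, 40], 1],
    [[-42, 194, 10], [0, 0, 50], 1],
    [[-42, 194, 30], [0, 0, 60], 1],
    [[-42, 194, 30], [0, 0, 70], 1],
    [[-42, 194, 30], [0, 0, 77], 1],
    [[-42, 194, 30], [0, 0, 77], 1],
    [[-42, 194, 30], [0, 0, 77], 1],
    [[-42, 194, 30], [0, 0, 77], 1]
  ]
}}

```text
time: 9.5
tool_pos: [0.663, -0.0264, 0.1602]
ee_rot: [3.142, 0.0, 0.001]
wrist_force: [0.8, -0.6, -0.0]
width: 0.0942
```

```bash
python3 - <<'E'
from h import *
a=snap('wrist'); p=campose('wrist')
cv2.imwrite('pics/w4.png',cv2.resize(a[90:370,120:440,::-1],None,fx=2,fy=2,interpolation=cv2.INTER_CUBIC))
go(.666,-.0262,.067,0)
E
```

```text
t 9.55 pos [ 0.6631 -0.0264  0.1604] rot [ 1.7999e+02 -0.0000e+00  3.0000e-02] w 0.0942
 shift [ 2.9 -0.2 93.4] turn [ 0.01 -0.    0.03]
```

View pics/w4.png

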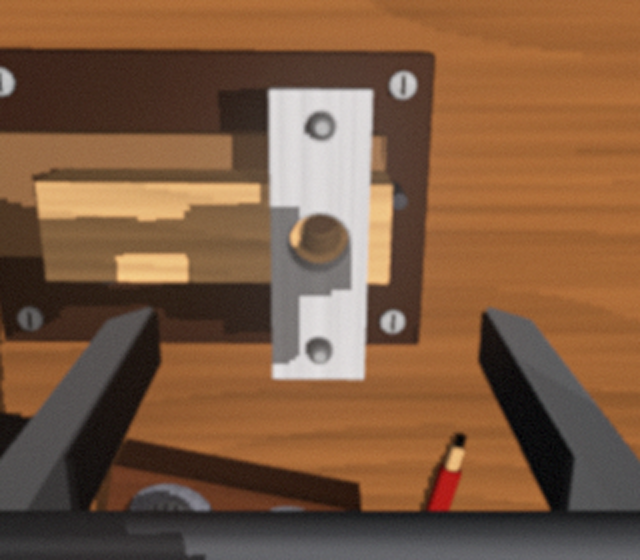

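```bash
python3 - <<'E'
from h import *
p=campose('wrist'); f=lambda q:(np.array(q,float)+.5)/2-.5+[120,90]
print(rect(cast(p,f([(268,89),(374,89),(365,380),(272,380)]),.077)))
print(cast(p,f([(321,125),(319,349)]),.085).round(4).tolist(), cast(p,f([(319,239)]),.077).round(4))
b=cast(p,f([(36,182),(393,183),(389,284),(46,281)]),.065); print(b.round(4).tolist(), rect(b))
E
```

```text
(array([ 0.6649, -0.0257]), 'long ang 179.6', '41x125')
[[0.7148, -0.0261, 0.085], [0.6211, -0.0254, 0.085]] [[ 0.6671 -0.0254  0.077 ]]
[[0.6885, 0.0936, 0.065], [0.6881, -0.0565, 0.065], [0.6428, -0.0562, 0.065], [0.6441, 0.0946, 0.065]] (array([0.6659, 0.0189]), 'long ang 89.7', '151x45')
```

Call:
{"op": "move_arm", "data": {
  "targets": [
    [[3, -0.5, 40], [0, 0, 0], 1],
    [[3, -0.5, 70], [0, 0, 0], 1],
    [[3, -0.5, 86], [0, 0, 0], 1],
    [[3, -0.5, 92], [0, 0, 0], 1],
    [[3, -0.5, 93], [0, 0, 0], 1],
    [[3, -0.5, 93], [0, 0, 0], -1],
    [[3, -0.5, 93], [0, 0, 0], -1],
    [[3, -0.5, 93], [0, 0, 0], -1],
    [[3, -0.5, 93], [0, 0, 0], -1],
    [[3, -0.5, 93], [0, 0, 0], -1],
    [[3, -0.5, 93], [0, 0, 0], -1],
    [[3, -0.5, 93], [0, 0, 0], -1],
    [[3, -0.5, 93], [0, 0, 0], -1]
  ]
}}

```text
time: 11.18
tool_pos: [0.666, -0.0263, 0.0674]
ee_rot: [3.141, 0.0, -0.001]
wrist_force: [-0.4, -0.8, -0.3]
width: 0.0398
```

Call:
{"op": "move_arm", "data": {
  "targets": [
    [[0, 0, -3], [0, 0, 0], -1],
    [[0, 0, -6], [0, 0, 0], -1],
    [[0, 0, -9], [0, 0, 0], -1],
    [[0, 0, -9], [0, 0, 0], -1]
  ]
}}

```text
time: 11.68
tool_pos: [0.666, -0.0262, 0.0769]
ee_rot: [3.141, 0.0, -0.0]
wrist_force: [-1.0, -1.5, -1.4]
width: 0.0395
```

Call:
{"op": "move_arm", "data": {
  "targets": [
    [[0, 0, -14], [0, 0, 0], -1],
    [[0, 0, -22], [0, 0, 0], -1],
    [[0, 0, -35], [0, 0, 0], -1],
    [[0, 0, -60], [0, 0, 0], -1],
    [[0, -15, -85], [0, 0, -5], -1],
    [[-10, -50, -85], [0, 0, -14], -1],
    [[-20, -90, -85], [0, 0, -23], -1],
    [[-30, -130, -85], [0, 0, -32], -1],
    [[-40, -170, -85], [0, 0, -41], -1],
    [[-50, -210, -85], [0, 0, -50], -1],
    [[-60, -250, -85], [0, 0, -59], -1],
    [[-65, -290, -85], [0, 0, -68], -1],
    [[-65, -325, -85], [0, 0, -77], -1],
    [[-65, -350, -85], [0, 0, -86], -1],
    [[-65, -363, -85], [0, 0, -94], -1],
    [[-65, -363, -85], [0, 0, -100], -1],
    [[-65, -363, -85], [0, 0, -100], -1],
    [[-65, -363, -85], [0, 0, -100], -1],
    [[-65, -363, -85], [0, 0, -100], -1]
  ]
}}

```text
time: 14.05
tool_pos: [0.6012, 0.3369, 0.1617]
ee_rot: [3.141, -0.0, 1.744]
wrist_force: [-1.0, -0.3, -1.4]
width: 0.0392
```

```bash
python3 - <<'E'
from h import *
a=snap('wrist','w5.png')
go(.6008,.3372,.018,100)
E
```

```text
t 14.1 pos [0.6012 0.3368 0.1617] rot [179.99  -0.    99.93] w 0.0397
 shift [  0.5  -0.4 143.7] turn [ 0.01 -0.   -0.07]
```

View pics/w5.png

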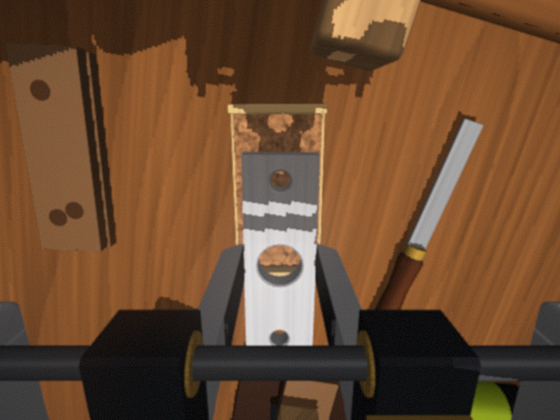

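The plate is level in the grip, and the rest is straight and centred behind it. Its far cheek's inner edge is at (279,113).

```bash
python3 - <<'E'
from h import *
p=campose('wrist'); q=cast(p,[(279,113),(234,180),(323,180)],.016)
o=status.get_obs(); print((R.from_euler('xyz',o['ee_rot']).inv().apply(q-o['tool_pos'])*1e3).round(1))
print('bpile',cast(p,[(12,65),(79,48),(103,245),(45,247)],.03).round(4).tolist())
E
```

```text
[[ 81.2  -0.8 145.7]
 [ 17.2 -45.5 145.7]
 [ 17.2  42.9 145.7]]
bpile [[0.3524, 0.4164, 0.03], [0.4094, 0.4399, 0.03], [0.4336, 0.2601, 0.03], [0.3759, 0.2478, 0.03]]
```

Call:
{"op": "move_arm", "data": {
  "targets": [
    [[1, -1, 50], [0, 0, 0], -1],
    [[1, -1, 95], [0, 0, 0], -1],
    [[1, -1, 125], [0, 0, 0], -1],
    [[1, -1, 136], [0, 0, 0], -1],
    [[1, -1, 141], [0, 0, 0], -1],
    [[1, -1, 142.5], [0, 0, 0], -1],
    [[1, -1, 142.5], [0, 0, 0], -1],
    [[1, -1, 142.5], [0, 0, 0], -1]
  ]
}}

```text
time: 15.1
tool_pos: [0.6007, 0.3381, 0.0202]
ee_rot: [3.14, -0.0, 1.745]
wrist_force: [-0.3, 0.1, -1.5]
width: 0.0398
```

Call:
{"op": "move_arm", "data": {
  "targets": [
    [[0, 0, 1], [0, 0, 0], -1],
    [[0, 0, 1.5], [0, 0, 0], -1],
    [[0, 0, 1.5], [0, 0, 0], -1],
    [[0, 0, 1.5], [0, 0, 0], 0.3],
    [[0, 0, 1.5], [0, 0, 0], 0.3],
    [[0, 0, 1.5], [0, 0, 0], 0.3],
    [[0, 0, 1.5], [0, 0, 0], 0.3],
    [[0, 0, -20], [0, 0, 0], 0.3],
    [[0, 0, -80], [0, 0, 0], 0.5],
    [[0, 0, -130], [0, 0, 0], 1],
    [[0, 0, -130], [0, 0, 0], 1]
  ]
}}

```text
time: 16.48
tool_pos: [0.6029, 0.3393, 0.1563]
ee_rot: [3.129, -0.003, 1.745]
wrist_force: [-0.3, 0.3, -0.8]
width: 0.0871
```

```bash
python3 - <<'E'
from h import *
a=snap('wrist'); p=campose('wrist')
s=a[60:400,180:380,::-1]
cv2.imwrite('pics/w6.png',s)
go(.666,.0187,.14,90)
E
```

```text
t 16.525 pos [0.6014 0.3385 0.1524] rot [ 1.7965e+02 -9.0000e-02  9.9990e+01] w 0.0908
 shift [-326.2    8.1   12. ] turn [ 0.34 -0.12  9.99]
```

View pics/w6.png

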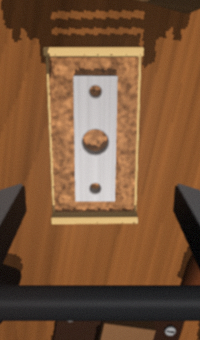

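The plate lies centred on the cork. Next I go over the block.

Call:
{"op": "move_arm", "data": {
  "targets": [
    [[-30, 0, 0], [0, 0, 0], 1],
    [[-85, 2, 0], [0, 0, 5], 1],
    [[-140, 4, 0], [0, 0, 10], 1],
    [[-195, 6, 0], [0, 0, 10], 1],
    [[-250, 8, 0], [0, 0, 10], 1],
    [[-295, 8, 0], [0, 0, 10], 1],
    [[-326, 8, 0], [0, 0, 10], 1],
    [[-326, 8, 0], [0, 0, 10], 1],
    [[-326, 8, 0], [0, 0, 10], 1],
    [[-326, 8, 0], [0, 0, 10], 1]
  ]
}}

```text
time: 17.77
tool_pos: [0.664, 0.0198, 0.1483]
ee_rot: [-3.14, -0.0, 1.572]
wrist_force: [0.7, 0.4, 0.9]
width: 0.0944
```

```bash
python3 - <<'E'
from h import *
a=snap('wrist'); 
cv2.imwrite('pics/w7.png',cv2.resize(a[60:390,130:430,::-1],None,fx=1.6,fy=1.6,interpolation=cv2.INTER_CUBIC))
go(.666,.0187,.042,90)
E
```

```text
t 17.825 pos [0.6641 0.0198 0.1486] rot [-1.7996e+02 -1.0000e-02  9.0100e+01] w 0.094
 shift [ -1.1   2.  106.6] turn [-0.04 -0.01  0.1 ]
```

View pics/w7.png

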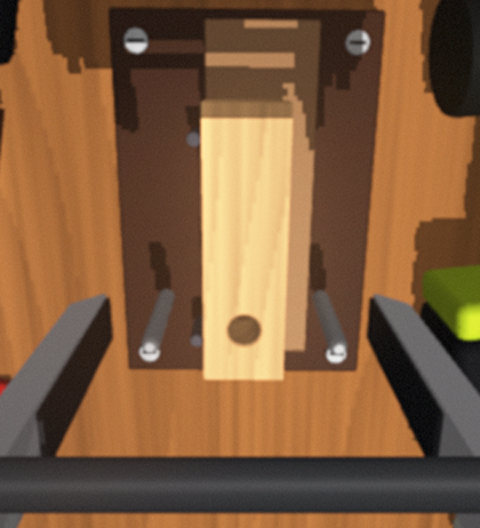

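```bash
python3 - <<'E'
from h import *
p=campose('wrist'); f=lambda q:(np.array(q,float)+.5)/1.6-.5+[130,60]
print(rect(cast(p,f([(201,117),(293,117),(284,379),(204,379)]),.065)))
print('dowels',cast(p,f([(149,350),(336,353)]),.085).round(4).tolist())
E
```

```text
(array([0.6666, 0.0151]), 'long ang 89.7', '45x143')
dowels [[0.6176, -0.0277, 0.085], [0.7128, -0.0293, 0.085]]
```

Call:
{"op": "move_arm", "data": {
  "targets": [
    [[-1, 2, 40], [0, 0, 0], 1],
    [[-1, 2, 75], [0, 0, 0], 1],
    [[-1, 2, 97], [0, 0, 0], 1],
    [[-1, 2, 105], [0, 0, 0], 1],
    [[-1, 2, 106], [0, 0, 0], 1],
    [[-1, 2, 106], [0, 0, 0], -1],
    [[-1, 2, 106], [0, 0, 0], -1],
    [[-1, 2, 106], [0, 0, 0], -1],
    [[-1, 2, 106], [0, 0, 0], -1],
    [[-1, 2, 106], [0, 0, 0], -1],
    [[-1, 2, 106], [0, 0, 0], -1],
    [[-1, 2, 106], [0, 0, 0], -1],
    [[-1, 2, 104], [0, 0, 0], -1],
    [[-1, 2, 98], [0, 0, 0], -1],
    [[-1, 2, 98], [0, 0, 0], -1]
  ]
}}

```text
time: 19.7
tool_pos: [0.6669, 0.0172, 0.0518]
ee_rot: [3.14, 0.0, 1.571]
wrist_force: [-0.4, 0.2, -1.5]
width: 0.0436
```

Call:
{"op": "move_arm", "data": {
  "targets": [
    [[0, 0, -30], [0, 0, 0], -1],
    [[0, 0, -70], [0, 0, 0], -1],
    [[0, 0, -100], [0, 0, 0], -1],
    [[-30, -5, -110], [0, 0, 4], -1],
    [[-80, -20, -110], [0, 0, 4], -1],
    [[-130, -30, -110], [0, 0, 4], -1],
    [[-180, -45, -110], [0, 0, 4], -1],
    [[-230, -55, -110], [0, 0, 4], -1],
    [[-280, -65, -110], [0, 0, 4], -1],
    [[-320, -75, -110], [0, 0, 4], -1],
    [[-350, -80, -110], [0, 0, 4], -1],
    [[-361, -81, -110], [0, 0, 4], -1],
    [[-361, -81, -110], [0, 0, 4], -1],
    [[-361, -81, -110], [0, 0, 4], -1],
    [[-361, -81, -110], [0, 0, 4], -1]
  ]
}}

```text
time: 21.58
tool_pos: [0.5859, -0.3424, 0.1612]
ee_rot: [3.141, -0.0, 1.503]
wrist_force: [-0.6, -0.4, -2.0]
width: 0.0439
```

```bash
python3 - <<'E'
from h import *
a=snap('wrist'); 
cv2.imwrite('pics/w8.png',cv2.resize(a[60:390,130:430,::-1],None,fx=1.6,fy=1.6,interpolation=cv2.INTER_CUBIC))
go(.5862,-.3431-.0013,.085,86)
E
```

```text
t 21.625 pos [ 0.5858 -0.3426  0.1612] rot [179.99  -0.    86.08] w 0.044
 shift [-1.8  0.5 76.2] turn [ 0.01 -0.    0.08]
```

View pics/w8.png

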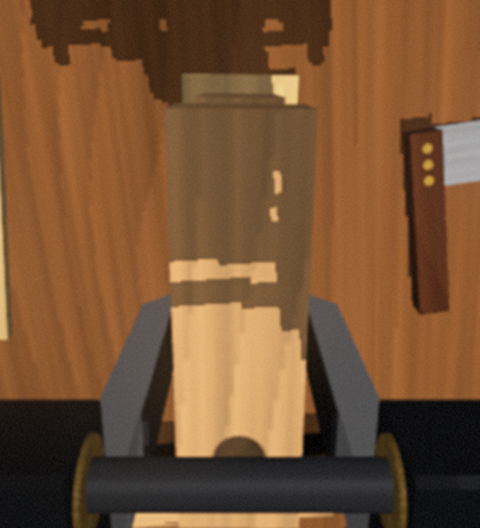

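The held block covers the pile and is centred on it at crop x 240. The base board's far edge is at crop y 74, so I check the lengthwise position with that.

```bash
python3 - <<'E'
from h import *
p=campose('wrist'); f=lambda q:(np.array(q,float)+.5)/1.6-.5+[130,60]
o=status.get_obs(); L=lambda q:(R.from_euler('xyz',o['ee_rot']).inv().apply(q-o['tool_pos'])*1e3).round(1)
print('base far',L(cast(p,f([(182,74),(298,74)]),.009)))
print('held bottom/top end',L(cast(p,f([(165,107),(315,107)]),.1824)))
E
```

```text
base far [[ 87.3 -34.7 152.2]
 [ 87.3  34.3 152.2]]
held bottom/top end [[ 77.1 -22.1 -21.2]
 [ 77.1  21.3 -21.2]]
```

Call:
{"op": "move_arm", "data": {
  "targets": [
    [[-1, 0, 35], [0, 0, 0], -1],
    [[-1, 0, 60], [0, 0, 0], -1],
    [[-1, 0, 71], [0, 0, 0], -1],
    [[-1, 0, 75], [0, 0, 0], -1],
    [[-1, 0, 76], [0, 0, 0], -1],
    [[-1, 0, 76.5], [0, 0, 0], -1],
    [[-1, 0, 76.5], [0, 0, 0], -1]
  ]
}}

```text
time: 22.5
tool_pos: [0.5857, -0.3451, 0.0855]
ee_rot: [3.14, 0.001, 1.501]
wrist_force: [-0.4, -0.0, -1.8]
width: 0.0438
```

Call:
{"op": "move_arm", "data": {
  "targets": [
    [[0, 0, 1], [0, 0, 0], -1],
    [[0, 0, 1.5], [0, 0, 0], -1],
    [[0, 0, 1.5], [0, 0, 0], -1]
  ]
}}

```text
time: 22.88
tool_pos: [0.5853, -0.3448, 0.083]
ee_rot: [-3.142, 0.0, 1.501]
wrist_force: [0.7, 0.7, -1.4]
width: 0.0437
```

Call:
{"op": "move_arm", "data": {
  "targets": [
    [[0, 0, 0.5], [0, 0, 0], -1],
    [[0, 0, 0.5], [0, 0, 0], 0.4],
    [[0, 0, 0.5], [0, 0, 0], 0.4],
    [[0, 0, 0.5], [0, 0, 0], 0.4],
    [[0, 0, 0.5], [0, 0, 0], 0.4],
    [[0, 0, -20], [0, 0, 0], 0.4],
    [[0, 0, -70], [0, 0, 0], 0.6],
    [[0, 0, -110], [0, 0, 0], 1],
    [[0, 0, -110], [0, 0, 0], 1],
    [[0, 0, -110], [0, 0, 0], 1]
  ]
}}

```text
time: 24.12
tool_pos: [0.5852, -0.3447, 0.193]
ee_rot: [3.142, 0.0, 1.501]
wrist_force: [-0.4, -0.1, 0.1]
width: 0.0938
```

```bash
python3 - <<'E'
from h import *
a=snap('wrist'); 
cv2.imwrite('pics/w9.png',a[60:390,130:430,::-1])
go(.674,.0385,.14,90)
E
```

```text
t 24.175 pos [ 0.5847 -0.3444  0.1915] rot [-1.7988e+02 -7.0000e-02  8.5990e+01] w 0.094
 shift [388.1  62.4  51.9] turn [-0.12 -0.07 -4.01]
```

View pics/w9.png

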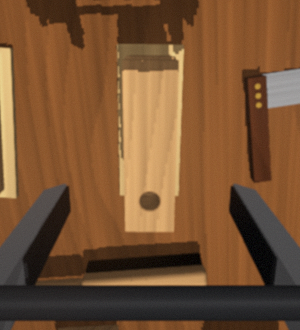

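The block sits square on the drilled pile. Last is the board.

Call:
{"op": "move_arm", "data": {
  "targets": [
    [[30, 5, 0], [0, 0, -4], 1],
    [[85, 14, 0], [0, 0, -4], 1],
    [[140, 22, 0], [0, 0, -4], 1],
    [[195, 31, 0], [0, 0, -4], 1],
    [[250, 40, 0], [0, 0, -4], 1],
    [[305, 48, 0], [0, 0, -4], 1],
    [[355, 57, 0], [0, 0, -4], 1],
    [[388, 62, 10], [0, 0, -4], 1],
    [[388, 62, 42], [0, 0, -4], 1],
    [[388, 62, 42], [0, 0, -4], 1],
    [[388, 62, 42], [0, 0, -4], 1]
  ]
}}

```text
time: 25.55
tool_pos: [0.6739, 0.0375, 0.1505]
ee_rot: [-3.14, 0.0, 1.57]
wrist_force: [-0.3, -0.6, 0.3]
width: 0.094
```

```bash
python3 - <<'E'
from h import *
a=snap('wrist'); 
cv2.imwrite('pics/w10.png',cv2.resize(a[20:350,130:430,::-1],None,fx=1.6,fy=1.6,interpolation=cv2.INTER_CUBIC))
go(.674,.0385,.021,90)
E
```

```text
t 25.6 pos [0.6745 0.0373 0.1517] rot [1.7996e+02 1.0000e-02 8.9940e+01] w 0.0938
 shift [  1.2  -0.6 130.7] turn [ 0.04  0.01 -0.06]
```

View pics/w10.png

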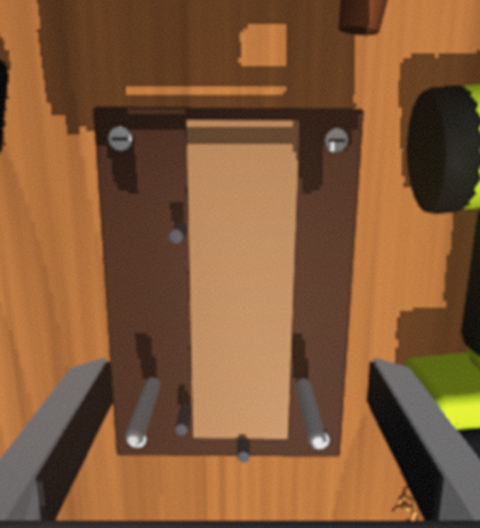

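```bash
python3 - <<'E'
from h import *
p=campose('wrist'); f=lambda q:(np.array(q,float)+.5)/1.6-.5+[130,20]
o=status.get_obs(); L=lambda q:(R.from_euler('xyz',o['ee_rot']).inv().apply(q-o['tool_pos'])*1e3).round(1)
q=cast(p,f([(187,121),(300,121),(289,439),(193,437)]),.033); print(q.round(4).tolist(),rect(q)); print(L(q))
print('drill edge: z0',L(cast(p,f([(408,375)]),.0)),'z.07',L(cast(p,f([(408,375)]),.07)))
E
```

```text
[[0.6464, 0.1331, 0.033], [0.7063, 0.133, 0.033], [0.7053, -0.0578, 0.033], [0.6446, -0.0563, 0.033]] (array([0.6757, 0.038 ]), 'long ang 89.6', '60x190')
[[ 95.8 -28.3 118.6]
 [ 95.7  31.6 118.7]
 [-95.1  30.9 118.7]
 [-93.6 -29.9 118.6]]
drill edge: z0 [[-66.  113.6 151.7]] z.07 [[-34.1  89.5  81.7]]
```

```bash
python3 - <<'E'
from h import *
p=campose('wrist'); f=lambda q:(np.array(q,float)+.5)/1.6-.5+[130,20]
d=np.load('p1.npz'); p1=(d['K'],d['R'],d['c'])
for z in (0,.03,.06,.09,.12): print(z,cast(p,f([(408,150),(405,375)]),z).round(3)[:,:2].tolist(),cast(p1,[(140,88),(310,76)],z).round(3)[:,:2].tolist())
E
```

```text
0 [[0.775, 0.118], [0.786, -0.029]] [[0.772, 0.134], [0.785, -0.063]]
0.03 [[0.766, 0.118], [0.776, -0.015]] [[0.77, 0.122], [0.782, -0.061]]
0.06 [[0.757, 0.119], [0.766, -0.001]] [[0.769, 0.11], [0.779, -0.058]]
0.09 [[0.748, 0.119], [0.756, 0.012]] [[0.767, 0.098], [0.777, -0.056]]
0.12 [[0.738, 0.119], [0.746, 0.026]] [[0.765, 0.087], [0.774, -0.053]]
```

Call:
{"op": "move_arm", "data": {
  "targets": [
    [[0.5, 1, 45], [0, 0, 0], 1],
    [[0.5, 1, 85], [0, 0, 0], 1],
    [[0.5, 1, 112], [0, 0, 0], 1],
    [[0.5, 1, 122], [0, 0, 0], 1],
    [[0.5, 1, 127], [0, 0, 0], 1],
    [[0.5, 1, 129.5], [0, 0, 0], 1],
    [[0.5, 1, 129.5], [0, 0, 0], 1]
  ]
}}

```text
time: 26.48
tool_pos: [0.6761, 0.0384, 0.0228]
ee_rot: [3.139, 0.0, 1.57]
wrist_force: [-0.1, 0.7, 1.0]
width: 0.094
```

Call:
{"op": "move_arm", "data": {
  "targets": [
    [[0, 0, 1], [0, 0, 0], 1],
    [[0, 0, 1], [0, 0, 0], -1],
    [[0, 0, 1], [0, 0, 0], -1],
    [[0, 0, 1], [0, 0, 0], -1],
    [[0, 0, 1], [0, 0, 0], -1],
    [[0, 0, 1], [0, 0, 0], -1],
    [[0, 0, 1], [0, 0, 0], -1],
    [[0, 0, -2], [0, 0, 0], -1],
    [[0, 0, -8], [0, 0, 0], -1],
    [[0, 0, -8], [0, 0, 0], -1]
  ]
}}

```text
time: 27.72
tool_pos: [0.6759, 0.0384, 0.0304]
ee_rot: [3.14, 0.0, 1.571]
wrist_force: [0.2, -0.1, -0.6]
width: 0.0597
```

Call:
{"op": "move_arm", "data": {
  "targets": [
    [[0, 0, -35], [0, 0, 0], -1],
    [[0, 0, -75], [0, 0, 0], -1],
    [[20, 0, -100], [0, 0, 0], -1],
    [[55, -50, -100], [0, 0, -2], -1],
    [[90, -85, -100], [0, 0, -3], -1],
    [[125, -120, -100], [0, 0, -4], -1],
    [[160, -155, -100], [0, 0, -5], -1],
    [[195, -190, -100], [0, 0, -6], -1],
    [[230, -225, -100], [0, 0, -7], -1],
    [[265, -255, -100], [0, 0, -7], -1],
    [[290, -277, -100], [0, 0, -7], -1],
    [[303, -286, -100], [0, 0, -7], -1],
    [[303, -286, -100], [0, 0, -7], -1],
    [[303, -286, -100], [0, 0, -7], -1],
    [[303, -286, -100], [0, 0, -7], -1]
  ]
}}

```text
time: 29.6
tool_pos: [0.3902, 0.3406, 0.1293]
ee_rot: [-3.142, 0.001, 1.691]
wrist_force: [-0.0, 0.3, -1.7]
width: 0.0599
```

```bash
python3 - <<'E'
from h import *
a=snap('wrist'); 
cv2.imwrite('pics/w11.png',cv2.resize(a[30:390,130:430,::-1],None,fx=1.6,fy=1.6,interpolation=cv2.INTER_CUBIC))
go(.390,.341,.0335,97)
E
```

```text
t 29.65 pos [0.3901 0.3407 0.1293] rot [-1.800e+02  2.000e-02  9.689e+01] w 0.0598
 shift [ 0.4 -0.1 95.8] turn [-0.    0.02 -0.11]
```

View pics/w11.png

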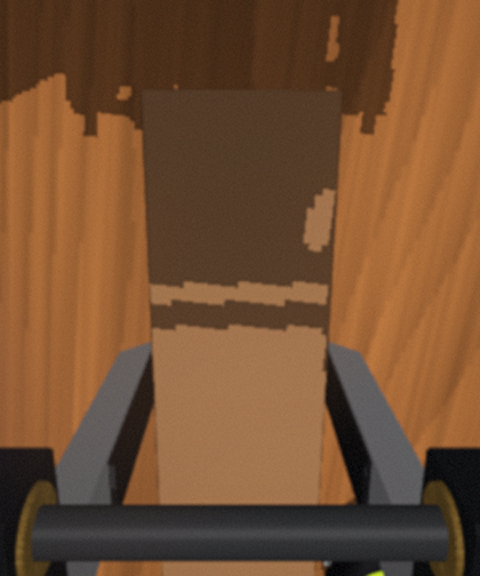

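The held board hides the pile completely, which fits good alignment. I lower it.

Call:
{"op": "move_arm", "data": {
  "targets": [
    [[0, 1, 40], [0, 0, 0], -1],
    [[0, 1, 75], [0, 0, 0], -1],
    [[0, 1, 89], [0, 0, 0], -1],
    [[0, 1, 93], [0, 0, 0], -1],
    [[0, 1, 95], [0, 0, 0], -1],
    [[0, 1, 95.5], [0, 0, 0], -1],
    [[0, 1, 95.5], [0, 0, 0], -1]
  ]
}}

```text
time: 30.52
tool_pos: [0.3909, 0.342, 0.0349]
ee_rot: [3.14, -0.001, 1.693]
wrist_force: [-0.3, -0.0, -1.4]
width: 0.06
```

Call:
{"op": "move_arm", "data": {
  "targets": [
    [[0, 0, 1], [0, 0, 0], -1],
    [[0, 0, 1], [0, 0, 0], -1],
    [[0, 0, 1], [0, 0, 0], 1],
    [[0, 0, 1], [0, 0, 0], 1],
    [[0, 0, 1], [0, 0, 0], 1],
    [[0, 0, 1], [0, 0, 0], 1],
    [[0, 0, -20], [0, 0, 0], 1],
    [[0, 0, -70], [0, 0, 0], 1],
    [[0, 0, -120], [0, 0, 0], 1],
    [[0, 0, -150], [0, 0, 0], 1],
    [[0, 0, -150], [0, 0, 0], 1],
    [[0, 0, -150], [0, 0, 0], 1]
  ]
}}

```text
time: 32.02
tool_pos: [0.3897, 0.3411, 0.1822]
ee_rot: [-3.139, 0.001, 1.693]
wrist_force: [-0.6, 0.2, -0.4]
width: 0.0937
```

```bash
python3 - <<'E'
from h import *
a=snap('wrist'); t=snap('scene')
w=a[20:400,100:460,::-1]; s=cv2.resize(t[150:400,80:520,::-1],(440,250))
m=np.zeros((380,800,3),np.uint8); m[:,:360]=w; m[:250,360:]=s
cv2.imwrite('pics/w12.png',m)
o=status.get_obs(); print(o['tool_pos'],o['width'])
E
```

```text
[0.38936981 0.34089033 0.18135849] 0.0938088886490334
```

View pics/w12.png

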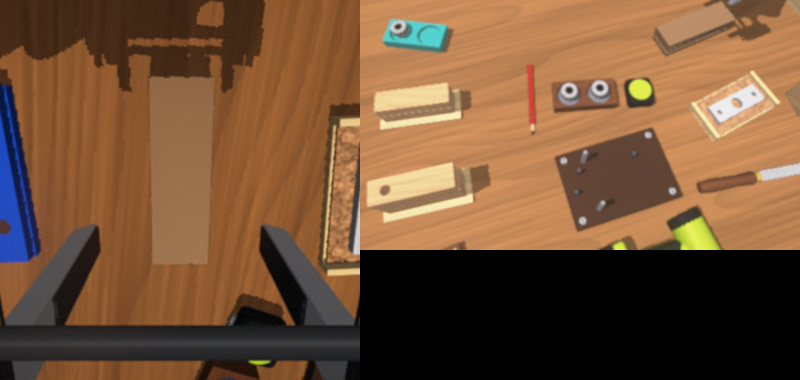

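All four parts are in place. The board covers its pile squarely with no lower edge showing, and the gripper is clear and open.

```bash
python3 -c "
from h import *
order.close_job()"
```

```text
the job is handed in; nothing more can be done
```

I stripped the jig from the top down in the order asked and handed the job in at about 32 s of the 112 s. The hand-in gives no verdict, so success is judged only from my last pictures.

- **Guide bush:** it stands upright in the empty recess of the dark bush block.
- **Drill plate:** I lifted it straight up and level off the dowels. It lies centred on the cork, lengthwise between the cheeks.
- **Drilled block:** it lies squarely on the pile with the hole.
- **Backing board:** it lies squarely on the brown pile, with no edge of the pile showing beneath it.

At the end the gripper was open and about 0.15 m above the board, touching nothing. No reading showed a force over about 2 N, and none of my checks failed.

- **Estimates that disagreed:** my top-camera and close-up estimates differed by 2–3 mm for the recess and the board pile. That is well within tolerance.
- **Board pile not seen up close:** the held board hid it during placing, so I went by the earlier estimates and confirmed it only in the final pictures.

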